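# Take the spent cassette out of the water filter and snap the lid shut

### The job

Clear the spent cassette from the open water filter: push the ejector paddle all the way so that it drives the cassette out of the housing, then pick the cassette up and lower it (do not drop it) into the drip tray so that it lies flat inside. Then swing the filter's lid down and press it past its catch until it is fully shut, leaving the mug and the shakers where they stand.

Things in the scene. Friction and masses are not known exactly. Their poses are not given: they have to be found in the camera images.
- filter_unit: White water-filter housing, fixed: open-topped bay, 70 mm wide (y), inside 60 mm, rim 60 mm high. Origin on the worktop on the bay's centre line. Back wall at x = +62 to +68 mm, open mouth at x = -62 mm, which looks roughly to the world's +y. Grey ejector with paddle on the -y side; pipe stubs (to y = +57 mm, 30 mm up) and the lid's catch on the +y side
- filter_lid (a joint): Angle of the white lid (134 x 74 x 6 mm); 0 = fully shut, grows opening upward; starts open at 1.15 to 1.36. A stiff hinge holds it where it is left (1 to 2 N at the free edge move it). At about 0.135 its side tongue meets a spring catch: about 8 N downward at the free edge press it past, and it stays shut (below 0.03). A 25 mm flap hangs under its free end
- lid_edge (a point): Point on the lid's outer (upper) face, on its centre line, 130 mm from the hinge axis, 16 mm short of the thumb lip's tip at the free end: press here. Its z is the lid's outward normal, its -x points from hinge to free end
- lid_hinge (a point): Point on the lid's hinge axis at the top of the back wall: x = +66 mm, y = 0, z = 60 mm of the unit. The axis runs along the unit's y; the shut lid lies from here along the unit's -x. The lid's outer face is 6 mm off the plane through the axis
- ejector (a joint): Travel of the grey ejector slide: 0 = home, 0.090 = pushed fully toward the mouth (unit's -x). A spring (about 1 N at home, 7 N at the end) sends it home when let go. Its pusher plate stands behind the cassette and moves it as far as the paddle goes (less 2 mm play)
- paddle (a point): Centre of the back face (looking to the unit's +x) of the ejector's upright paddle: push here toward the unit's -x. At home it is at x = -55, y = -68, z = 33 mm of the unit. Paddle 34 mm wide (y), 6 thick, from 12 to 54 mm above the worktop, joined to the housing by a bar 26 to 36 mm above the worktop on its inner side. Axes as the unit's
- cassette: Spent filter cassette, white block with grey ends, 110 (x) x 54 (y) x 40 (z) mm, 0.2 kg. Origin at the centre of its underside. Starts in the bay, underside 10 mm above the worktop, top 10 mm below the rim, 3 mm from the side walls: no room for fingers. Pushed out fully, its centre lies some 30 mm in front of the mouth and it can be gripped across its 54 mm width
- drip_tray: Shallow steel tray, 170 (x) x 110 (y) x 14 mm, fixed; inner floor 162 x 102 mm, walls 4 mm thick that rise about 10 mm above the floor. Origin under its centre on the worktop; floor top 4 mm above the origin. It is left of the filter
- mug: Green and white mug, 78 x 116 x 101 mm, bystander to the right; origin at the centre of its underside
- salt: Glass salt shaker with black cap, 41 mm across, 85 mm high, bystander behind the filter; origin at the centre of its underside
- pepper: Glass pepper shaker with black cap, 41 mm across, 85 mm high, bystander behind the filter; origin at the centre of its underside
- mouth (a point): Middle of the bay's mouth at floor level: x = -62 mm, y = 0, z = 10 mm of the unit; axes as the unit's. From here the floor (10 mm above the worktop, 64 mm wide) runs on without side walls to x = -156 mm of the unit: the run-out, onto which the cassette is pushed

How it is judged:
By the outcome, as a careful person would: the job done as asked, in the order asked, and still so for the second after the job is handed in, with the robot touching nothing.
It also fails if it takes over 64 s, if anything falls off the work surface, if the arm or the gripper's body presses on something with over 40 N, if the wrist force passes 120 N, or if a joint passes its speed limit or range.

### The arm

A 6-joint arm with a two-finger parallel gripper is mounted at the origin on a cart in front of the work surface, level with it; the furniture and walls round the work are solid. World frame = base frame: x ahead of the robot, y to its left, z up, the work surface at z = 0. Lengths are in mm, angles in rad, forces in N, time in s.
With the tool pointing down it reaches from about 350 to 975 mm from the base axis. Payload 7.1 kg.
Tool frame: the origin (TCP) lies between the finger pads; the fingertips stand 19 mm ahead of it and the grasp point (between the pads) is the TCP (ctrl.tcp_to_tips is the distance from the TCP to the fingertips, in mm); z points along the fingers, y is the line along which they close (so a half turn about z gives the same grasp; the last joint's range is limited). The gripper opens to 88 mm and grips with 3 to 60 N. Pads are 20 mm wide; open, the fingers measure 115 mm over their backs; the gripper's body (75 mm by 178 mm) begins 61 mm behind the grasp point.
Start: joints at [-1.24, 0.423, 1.63, -0, 1.089, -0.019], TCP at [214.21, -587.128, 241.675] pointing down, gripper open.
Joint ranges: [-3, 3], [-0.9, 2.11], [0.09, 2.58], [-1.31, 4.45], [0.11, 2.69], [-2.54, 2.54]. Speed limits (rad/s): [2.39, 2.39, 3.01, 3.14, 3.14, 3.14].

### API

Orientations are given as a rotation vector (axis times angle).
In Python, from workcell import status, optics, ctrl gives the robot as it stands. The module is installed in compiled form; this text tells all that it offers.
- The arm moves only by the shell command python3 -m inch 'ROWS'. ROWS is JSON, a list that holds one entry, the list of rows, each a list of 7 numbers: the shift along the tool's x, y, z in mm, then the turn, a rotation vector about the tool's x, y, z in rad, then the opening in per cent of the stroke, from 0 (shut) to 100 (fully open). A call has 1 to 20 rows; each row is the pose to reach, as a shift and turn from the pose commanded when the call began, along the tool's axes at that moment; what a row does not reach only later rows make up. A row lasts 1/10 s, in which the tool goes at most 50 mm and 8.59 degrees, less where a joint would pass 70% of its speed; a pose out of reach is approached as far as the arm can. A call with a gripper value outside its range is refused whole. The fingers move at their own pace and stop on an object; the grip force is fixed at half the most. Time passes only in rows, so rows that repeat a pose let the fingers close. It gives the time, the measured TCP pose, the force, the opening and the grip force at its end, in the units of the state.
- status.get_obs(): the state, without advancing time (a new reading comes with each control period).
- optics.get_image(name): name is "side" or "top"; returns a dict with "frame" (480x640x3 uint8, red, green, blue), "fx", "fy", "cx", "cy" (pixels), "rvec" (rotation vector, rad) and "tvec" (3), from world to camera coordinates, as OpenCV has them. Camera axes: x right, y down, z forward; pixel columns grow to the right and rows downward; lengths in mm; the calibration is good to about 2 mm. A picture is of the moment at which its call begins. There is no depth.
- ctrl.close_job(): hands the job in; it is judged then, once.
The state is a dict: "t": time; "qpos": joint angles; "qvel": joint speeds; "joint_torque": joint torques, N m; "ee_pos": TCP position; "orientation": TCP orientation; "ft_force": force on the tool from outside, world axes, zero at the start; "moment": the same for the moment, N m; "width": finger opening in mm; "grasp_force": force on a finger pad.
Only numpy, scipy, OpenCV 4.12 (cv2) and the standard library are available. Lean on these libraries where they do the work, as an engineer would, in place of code of your own. Each camera call takes 0.05 s, during which the arm holds its last target. There are 200 camera calls.

## Working session

There is one attempt and no reset: what is moved stays moved. The work goes in short steps, Python scripts to look and compute and a shell command to move; the robot and the scene stay as the last step left them, time stands still between calls to the robot, and variables do not carry over. Pictures are saved under pics/ and viewed, at most 10 in all, crops included, and the job is handed in when it is done.

```bash
mkdir -p pics; python3 - <<'E'
from workcell import status, optics, ctrl
import cv2
for n in("side","top"):
    d=optics.get_image(n);cv2.imwrite(f"pics/{n}0.png",d["frame"][:,:,::-1]);print(n,d["fx"],d["fy"],d["cx"],d["cy"],d["rvec"],d["tvec"])
o=status.get_obs();print(o)
E
```

```text
side 623.7787250713104 623.7787250713104 327.9519932174763 245.00381104962784 [ 1.02924361 -2.66169262  0.72562312] [ 424.28507809  331.79982988 1184.3245124 ]
top 448.25462689198184 448.25462689198184 320.71559519480246 241.4484269547994 [ 2.00357524 -2.20780743  0.23855584] [ 72.78119204 559.8196306  967.20776667]
{'t': 0.1, 'qpos': array([-1.23999136e+00,  4.23746397e-01,  1.63057835e+00,  1.20288506e-05,
        1.08862042e+00, -1.90048398e-02]), 'qvel': array([ 1.21604953e-03, -2.57700642e-04, -1.76093590e-03,  9.49375951e-04,
       -1.74616137e-03, -1.78456797e-05]), 'joint_torque': array([-4.50917414e-04, -5.45614672e+01, -2.74324751e+01,  6.44835108e-02,
        1.88023987e-02, -4.91684466e-05]), 'ee_pos': array([ 214.07287848, -586.7007099 ,  241.0045159 ]), 'orientation': array([-3.09234582e+00, -5.46441224e-01,  3.13207046e-04]), 'ft_force': array([-0.28844218,  0.63176691,  0.17784736]), 'moment': array([-0.02000599,  0.07758712,  0.01869714]), 'grasp_force': 0.0, 'width': 87.70682035485406}
```

View pics/side0.png

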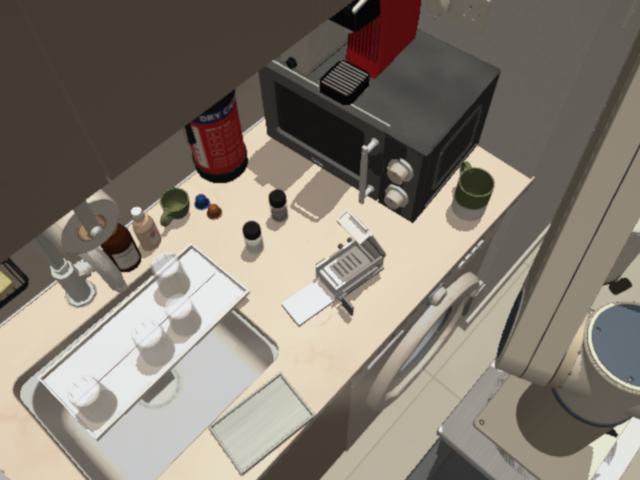

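View pics/top0.png

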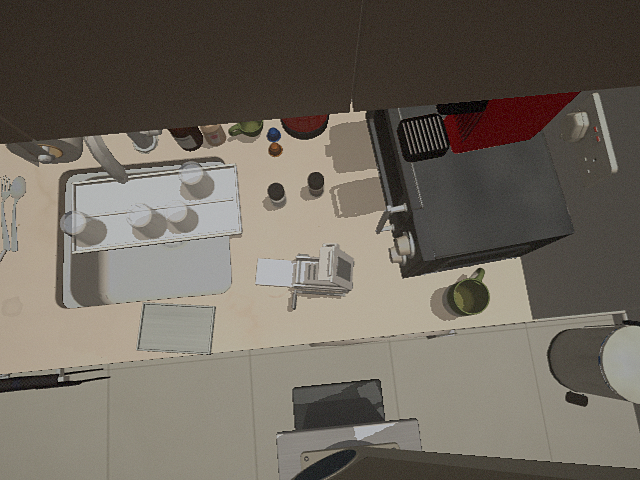

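Side view: filter near (350,265), run-out (307,303), paddle (347,303), tray (262,423). Top view: filter (322,270), run-out (275,272), paddle (293,298), tray (176,328). I'll enlarge both around the filter.

```bash
cat > h.py <<'E'
from workcell import status, optics, ctrl
import cv2, numpy as np
from scipy.spatial.transform import Rotation as R
def cam(n):
    d=optics.get_image(n);return d
def ray(d,uv):
    r=R.from_rotvec(d["rvec"]).as_matrix();c=-r.T@np.array(d["tvec"])
    v=r.T@np.array([(uv[0]-d["cx"])/d["fx"],(uv[1]-d["cy"])/d["fy"],1]);return c,v/np.linalg.norm(v)
def onz(d,uv,z):
    c,v=ray(d,uv);return c+v*(z-c[2])/v[2]
def tri(d1,a,d2,b):
    c1,v1=ray(d1,a);c2,v2=ray(d2,b)
    s=np.linalg.lstsq(np.c_[v1,-v2],c2-c1,rcond=None)[0];p,q=c1+v1*s[0],c2+v2*s[1]
    return (p+q)/2,np.linalg.norm(p-q)
def proj(d,P):
    return cv2.projectPoints(np.array(P,float).reshape(-1,3),np.array(d["rvec"]),np.array(d["tvec"]),np.array([[d["fx"],0,d["cx"]],[0,d["fy"],d["cy"]],[0,0,1]]),None)[0].reshape(-1,2)
E
python3 - <<'E'
from h import *
s=cam("side");t=cam("top")
a=s["frame"][205:330,275:395,::-1];b=t["frame"][235:315,250:360,::-1]
a=cv2.resize(a,None,fx=4.5,fy=4.5,interpolation=cv2.INTER_CUBIC);b=cv2.resize(b,None,fx=7,fy=7,interpolation=cv2.INTER_CUBIC)
cv2.imwrite("pics/a.png",a);cv2.imwrite("pics/b.png",b)
for n,uv in dict(runTL=(257,260),runBL=(256,286),trayTL=(139,304),trayTR=(214,307),trayBR=(213,354),trayBL=(138,350)).items():
    print(n,onz(t,uv,14 if 't' in n[0] else 10).round(1))
for uv in((315,379),(215,430),(277,377),(238,470),(312,413)):print('s',onz(s,uv,14).round(1))
E
```

```text
runTL [545.3 173.6  10. ]
runBL [483.3 180.   10. ]
trayTL [467.1 454.5  14. ]
trayTR [443.2 280.2  14. ]
trayBR [337.1 287.2  14. ]
trayBL [362.5 457.6  14. ]
s [383.2 246.7  14. ]
s [454.5 444.1  14. ]
s [440.8 293.6  14. ]
s [370.6 464.5  14. ]
s [342.2 299.1  14. ]
```

View pics/a.png

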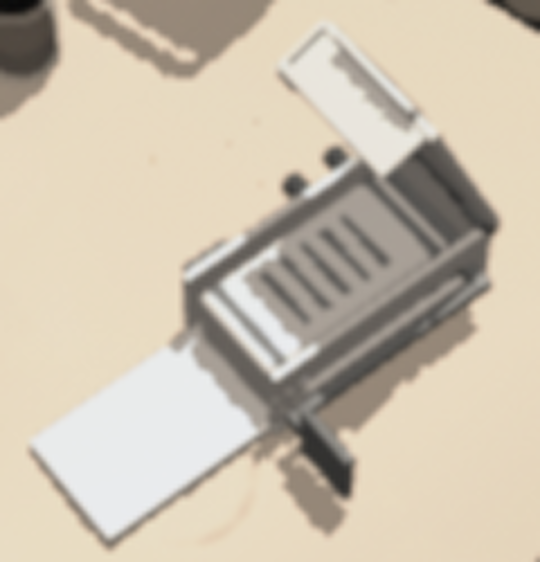

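View pics/b.png

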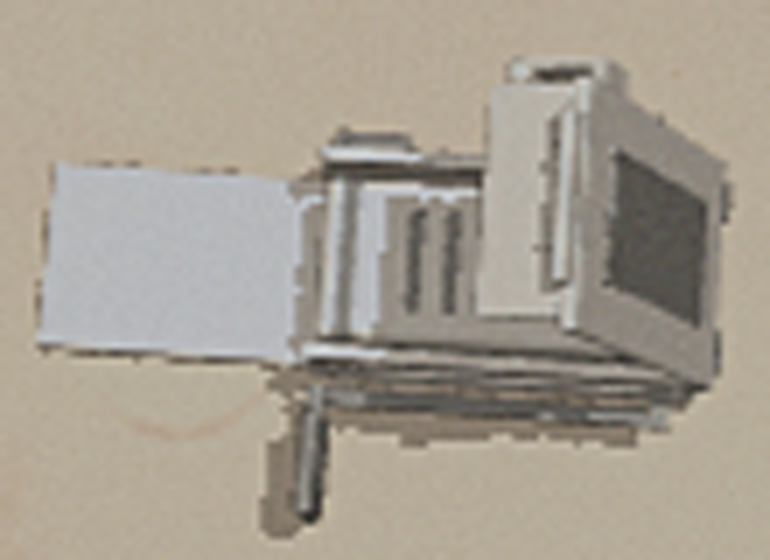

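Side crop: run-out outer corners (32,447),(110,545); paddle top edge (303,425)–(350,490). Top crop: run-out outer corners (57,163),(40,347), mouth junction (295,185)/(297,362); paddle top (318,385)–(310,520); lid free end (517,65)–(615,70). I'll compute poses from these.

```bash
python3 - <<'E'
from h import *
s=cam("side");t=cam("top")
S=lambda u,v:(u/4.5+274.6,v/4.5+204.6)
T=lambda u,v:(u/7+249.6,v/7+234.6)
far,near=[],[]
f1,n1=onz(s,S(32,447),10),onz(s,S(110,545),10)
f2,n2=onz(t,T(57,163),10),onz(t,T(40,347),10)
print("runout far/near side",f1.round(1),n1.round(1),"top",f2.round(1),n2.round(1))
print("mouth jn top",onz(t,T(295,180),10).round(1),onz(t,T(297,362),10).round(1),"side near",onz(s,S(270,428),10).round(1))
print("paddle top tri inner",[x.round(1) for x in tri(s,S(303,425),t,T(320,388))],"outer",[x.round(1) for x in tri(s,S(350,490),t,T(312,520))])
# yaw by minAreaRect fits of the run-out's near edge in side view
e1=onz(s,S(110,545),10)-onz(s,S(270,428),10);print("near edge dir side",np.degrees(np.arctan2(e1[1],e1[0])))
# rim front corners (z=60), back wall
for nm,a,b in(("rim front far",(190,272),(325,150)),("rim front near",(280,372),(303,350)),("hinge near bottom lid corner",(495,222),(708,385)),("lid free near tip",(432,135),(None,None))):
    if b[0]: p=tri(s,S(*a),t,T(*b));print(nm,p[0].round(1),round(p[1],1))
# microwave
print("mw handle",[x.round(1) for x in tri(s,(362,198),t,(380,232))], "mw corner",[x.round(1) for x in tri(s,(410,215),t,(407,275))])
# tray mask
for d,n in((s,'s'),(t,'t')):
    pass
print("salt/pepper tops",[onz(t,p,85).round(0) for p in((276,190),(316,181))],"mug",onz(t,(468,294),100).round(0))
E
```

```text
runout far/near side [545.6 174.5  10. ] [484.9 185.6  10. ] top [550.3 171.4  10. ] [487.7 181.3  10. ]
mouth jn top [536.5  90.8  10. ] [474.3  95.3  10. ] side near [470.5  93.2  10. ]
paddle top tri inner [array([460.5,  86.4,  19.1]), np.float64(6.9)] outer [array([420.5,  94.2,  16.5]), np.float64(0.3)]
near edge dir side 81.09009712932264
rim front far [535.4  77.3  60.2] 1.5
rim front near [469.8  89.4  63.9] 2.8
hinge near bottom lid corner [448.2 -38.2  58.6] 0.4
mw handle [array([ 578.6, -121.1,   47.8]), np.float64(4.9)] mw corner [array([ 477.5, -173.7,   22.2]), np.float64(9.9)]
salt/pepper tops [array([690., 109.,  85.]), array([703.,  16.,  85.])] mug [ 410. -285.  100.]
```

```bash
cat >> h.py <<'E'
O=np.array([492,23.,0]);yaw=np.radians(80.5)
d_=np.array([np.cos(yaw),np.sin(yaw),0]);e_=np.array([np.sin(yaw),-np.cos(yaw),0])
U=np.c_[-d_,e_,[0,0,1]]           # unit->world
def W(x,y,z):return O+U@np.array([x,y,z],float)
def inU(p):return U.T@(np.array(p)-O)
def rows(P,tooly=None):
    """world TCP point -> tool shift; tooly = wanted world angle (deg) of tool y, tool down"""
    o=status.get_obs();r=R.from_rotvec(o["orientation"])
    s=r.inv().apply(np.array(P)-o["ee_pos"]).round(1)
    if tooly is None:return s
    a=np.radians(tooly);y=np.array([np.cos(a),np.sin(a),0]);z=np.array([0,0,-1.]);x=np.cross(y,z)
    return s,(r.inv()*R.from_matrix(np.c_[x,y,z])).as_rotvec().round(4)
E
python3 - <<'E'
from h import *
s=cam("side");t=cam("top")
S=lambda u,v:(u/4.5+274.6,v/4.5+204.6)
T=lambda u,v:(u/7+249.6,v/7+234.6)
def ony(d,uv,y):
    c,v=ray(d,uv);n=U[:,1];k=(y-(c-O)@n)/(v@n);return inU(c+k*v).round(1)
print("lid free near corner side",ony(s,S(437,130),-37),"top",ony(t,T(575,328),-37),ony(t,T(590,85),37))
print("hinge near",ony(s,S(495,222),-37),ony(t,T(708,388),-37))
print("mw base corner",onz(t,(407,277),0),onz(s,(408,215),0))
print("A",rows([300,-230,240],-85));print("B",rows(W(-20,-80,242),-99.5))
# tray mask in both views
for d,n,roi in((s,'s',(205,370,320,475)),(t,'t',(130,298,222,360))):
    x0,y0,x1,y1=roi;f=cv2.cvtColor(d["frame"],cv2.COLOR_RGB2HSV)[y0:y1,x0:x1]
    rgb=d["frame"][y0:y1,x0:x1].astype(int);m=((rgb[...,0]-rgb[...,2])<12).astype(np.uint8)*255
    m=cv2.morphologyEx(m,cv2.MORPH_OPEN,np.ones((5,5)))
    c=max(cv2.findContours(m,0,2)[0],key=cv2.contourArea)[:,0]+[x0,y0]
    w=np.array([onz(d,p,12)[:2] for p in c],np.float32);print(n,cv2.contourArea(c.astype(np.int32)),cv2.minAreaRect(w))
E
```

```text
lid free near corner side [ 19.3 -37.  193.5] top [ 22.3 -37.  203.2] [ 22.4  37.  178.4]
hinge near [ 63. -37.  69.] [ 66.5 -37.   82.2]
mw base corner [ 471.16188157 -179.84715095    0.        ] [ 492.69088625 -181.41238315    0.        ]
A (array([ 203. , -306. ,    1.6]), array([-2.000e-04,  0.000e+00,  2.626e-01]))
B (array([ 4.103e+02, -5.347e+02, -3.000e-01]), array([-2.000e-04,  1.000e-04,  5.156e-01]))
s 1650.5 ((482.582275390625, 378.8681335449219), (97.60712432861328, 110.32807159423828), 48.12380599975586)
t 161.5 ((409.9278564453125, 314.6246643066406), (37.118770599365234, 51.200382232666016), 87.61177825927734)
```

```bash
python3 -m inch '[[[30,-40,0,0,0,0.05,50],[60,-80,0,0,0,0.1,0],[90,-125,0,0,0,0.15,0],[120,-170,0,0,0,0.2,0],[150,-215,0,0,0,0.25,0],[177,-260,0,0,0,0.26,0],[203,-306,0,0,0,0.3,0],[233,-340,0,0,0,0.34,0],[263,-374,0,0,0,0.38,0],[293,-408,0,0,0,0.42,0],[323,-440,0,0,0,0.46,0],[353,-474,0,0,0,0.5,0],[383,-505,0,0,0,0.516,0],[410,-535,0,0,0,0.516,0],[410,-535,60,0,0,0.516,0],[410,-535,110,0,0,0.516,0],[410,-535,110,0,0,0.516,0]]]'
python3 - <<'E'
from h import *
print(rows(W(-20,-80,45),-99.5),status.get_obs()["width"])
E
```

```text
t: 2.1
ee_pos: [412.8, 56.1, 128.0]
orientation: [3.129, -0.259, -0.013]
ft_force: [-1.2, -0.2, -0.7]
width: 0.6
grasp_force: 0.0
(array([ 4.2, -0.6, 83. ]), array([0.0022, 0.0079, 0.0007])) 0.5629937425270224
```

```bash
python3 -m inch '[[[3,0,40,0,0,0,0],[3,0,75,0,0,0,0],[3,0,85,0,0,0,0],[3,0,85,0,0,0,0]]]'
python3 - <<'E'
from h import *
s=cam("side");t=cam("top")
a=cv2.resize(s["frame"][205:330,275:395,::-1],(384,400),interpolation=2);b=cv2.resize(t["frame"][225:325,250:350,::-1],(400,400),interpolation=2)
cv2.imwrite("pics/c.png",np.hstack([a,b]))
print(inU(status.get_obs()["ee_pos"]))
E
```

```text
t: 2.5
ee_pos: [418.8, 55.2, 46.7]
orientation: [3.13, -0.262, -0.003]
ft_force: [-0.2, -0.7, -0.5]
width: 0.4
grasp_force: 0.0
[-20.09465045 -76.37371228  48.07212574]
```

View pics/c.png

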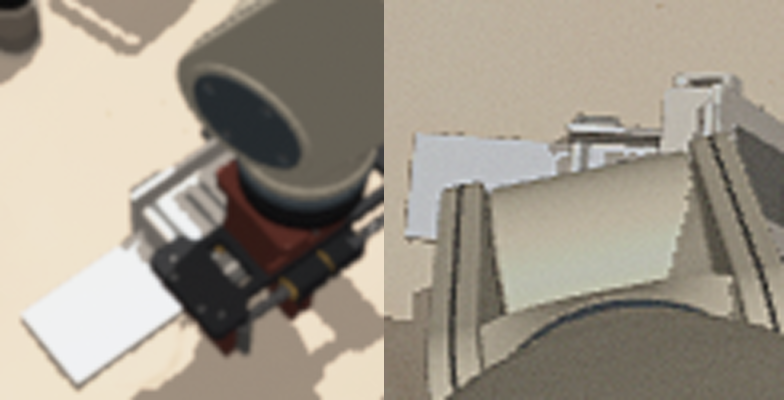

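The gripper stands beside the bay behind the paddle, and the wrist force is about zero. I'll push in two steps.

```bash
python3 -m inch '[[[-3,-8,0,0,0,0,0],[-3,-16,0,0,0,0,0],[-3,-24,0,0,0,0,0],[-3,-34,0,0,0,0,0],[-3,-44,0,0,0,0,0],[-3,-54,0,0,0,0,0],[-3,-64,0,0,0,0,0],[-3,-74,0,0,0,0,0],[-3,-84,0,0,0,0,0],[-3,-94,0,0,0,0,0],[-3,-102,0,0,0,0,0],[-3,-102,0,0,0,0,0]]]'
python3 - <<'E'
from h import *
print(inU(status.get_obs()["ee_pos"]))
E
```

```text
t: 3.8
ee_pos: [433.3, 157.6, 46.7]
orientation: [3.131, -0.259, 0.001]
ft_force: [2.1, -5.7, 5.5]
width: 0.5
grasp_force: 3.1
[-123.04136067  -80.1255986    46.72331837]
```

Spring force is near 6 N, so about 81 mm of travel is done. I'll continue slowly to the stop.

```bash
python3 -m inch '[[[0,-3,0,0,0,0,0],[0,-6,0,0,0,0,0],[0,-8,0,0,0,0,0],[0,-8,0,0,0,0,0]]]'; python3 -m inch '[[[0,-1,0,0,0,0,0],[0,-2,0,0,0,0,0],[0,-2,0,0,0,0,0]]]'
python3 - <<'E'
from h import *
print(inU(status.get_obs()["ee_pos"]))
E
```

```text
t: 4.2
ee_pos: [434.4, 164.8, 46.7]
orientation: [3.13, -0.26, 0.0]
ft_force: [1.3, -7.1, 4.4]
width: 0.8
grasp_force: 3.3
t: 4.5
ee_pos: [434.7, 166.6, 46.7]
orientation: [3.13, -0.26, 0.0]
ft_force: [1.4, -8.0, 4.4]
width: 0.3
grasp_force: 3.5
[-132.15814323  -80.18254488   46.69101834]
```

```bash
python3 -m inch '[[[0,-1.5,0,0,0,0,0],[0,-3,0,0,0,0,0],[0,-3,0,0,0,0,0]]]';python3 -m inch '[[[0,-1,0,0,0,0,0],[0,-2,0,0,0,0,0],[0,-2,0,0,0,0,0]]]'
```

```text
t: 4.8
ee_pos: [435.2, 169.5, 46.7]
orientation: [3.13, -0.26, 0.0]
ft_force: [1.4, -7.9, 4.3]
width: 0.7
grasp_force: 3.5
t: 5.1
ee_pos: [435.5, 171.4, 46.7]
orientation: [3.13, -0.26, 0.0]
ft_force: [1.6, -7.9, 4.1]
width: 0.5
grasp_force: 3.9
```

```bash
python3 -m inch '[[[0,-1.5,0,0,0,0,0],[0,-3,0,0,0,0,0],[0,-3,0,0,0,0,0]]]';python3 -m inch '[[[0,-1.5,0,0,0,0,0],[0,-3,0,0,0,0,0],[0,-3,0,0,0,0,0]]]'
python3 - <<'E'
from h import *
s=cam("side")
a=cv2.resize(s["frame"][205:355,235:395,::-1],(768,600)[:2] and (640,600),interpolation=2)
cv2.imwrite("pics/d.png",a)
E
```

```text
t: 5.4
ee_pos: [435.6, 172.1, 46.5]
orientation: [3.127, -0.258, -0.002]
ft_force: [6.3, -26.3, 8.0]
width: 0.7
grasp_force: 12.9
t: 5.7
ee_pos: [435.7, 172.8, 46.4]
orientation: [3.124, -0.257, -0.004]
ft_force: [8.5, -44.6, 9.8]
width: 0.4
grasp_force: 21.7
```

View pics/d.png

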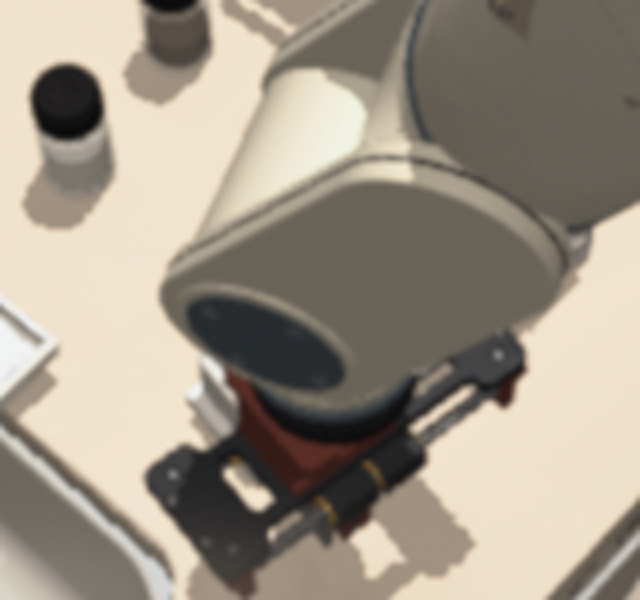

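Hard stop reached: force jumped to 45 N and the paddle stopped moving. I'll let it spring back gently behind the finger, then rise.

```bash
python3 -m inch '[[[0,12,0,0,0,0,0],[0,27,0,0,0,0,0],[0,42,0,0,0,0,0],[0,57,0,0,0,0,0],[0,72,0,0,0,0,0],[0,87,0,0,0,0,0],[0,102,0,0,0,0,0],[0,115,0,0,0,0,0],[0,120,0,0,0,0,0],[0,120,-40,0,0,0,0],[0,120,-80,0,0,0,50],[0,120,-120,0,0,0,100],[-45,120,-120,0,0,0,100],[-45,140,-120,0,0,0,100],[-45,140,-120,0,0,0,100]]]'
python3 - <<'E'
from h import *
s=cam("side");t=cam("top")
a=cv2.resize(s["frame"][205:330,275:395,::-1],(384,400),interpolation=2);b=cv2.resize(t["frame"][225:325,250:350,::-1],(400,400),interpolation=2)
cv2.imwrite("pics/e.png",np.hstack([a,b]))
E
```

```text
t: 7.25
ee_pos: [367.8, 46.4, 167.0]
orientation: [-3.131, 0.261, -0.0]
ft_force: [-0.2, -0.6, 0.4]
width: 37.1
grasp_force: 0.0
```

View pics/e.png

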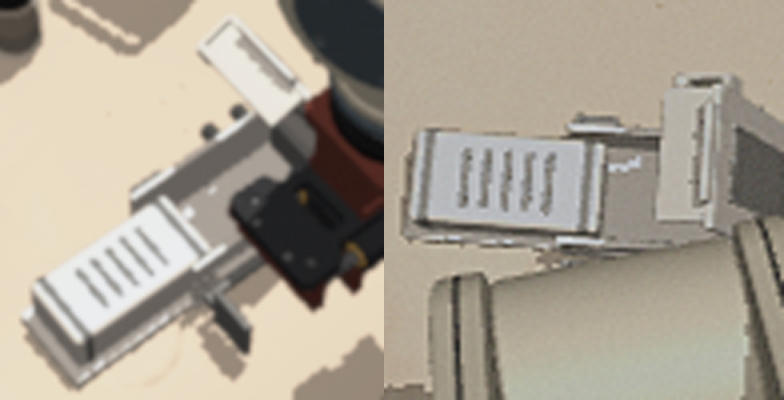

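The cassette is out. Its top corners are at (35,285),(88,335),(207,255),(150,205) in the side half and (417,130),(413,225),(600,235),(604,143) in the top half. The paddle is home. I'll compute the grasp.

```bash
python3 - <<'E'
from h import *
s=cam("side");t=cam("top")
S=[(u/3.2+274.7,v/3.2+204.7) for u,v in((35,285),(88,335),(207,255),(150,205))]
T=[((u-384)/4+249.6,v/4+224.6) for u,v in((417,130),(413,225),(600,235),(604,143))]
for d,p in((s,S),(t,T)):
    w=np.array([onz(d,q,50) for q in p]);print(w.round(0)[:,:2].tolist(),"c",w.mean(0).round(1),"long dir",np.degrees(np.arctan2(*((w[0]+w[1]-w[2]-w[3])[[1,0]]))).round(1),inU(w.mean(0)).round(1))
print(rows(W(-98,0,167),-9.5),rows(W(-98,0,167),170.5), status.get_obs()["qpos"].round(2))
E
```

```text
[[540.0, 164.0], [491.0, 167.0], [474.0, 75.0], [525.0, 73.0]] c [507.7 119.9  50. ] long dir 79.9 [-98.1  -0.5  50. ]
[[544.0, 166.0], [489.0, 172.0], [473.0, 66.0], [526.0, 59.0]] c [508.3 115.8  50. ] long dir 80.9 [-94.2   0.7  50. ]
(array([124.5, -94.6,  -0.3]), array([ 1.0000e-04, -6.0000e-04, -1.5716e+00])) (array([124.5, -94.6,  -0.3]), array([-6.00e-04, -1.00e-04,  1.57e+00])) [0.09 0.18 2.22 0.   0.74 1.83]
```

```bash
python3 -m inch '[[[0,-40,0,0,0,-0.14,100],[0,-80,0,0,0,-0.28,100],[30,-95,0,0,0,-0.42,100],[60,-95,0,0,0,-0.56,100],[90,-95,0,0,0,-0.7,100],[124,-94,0,0,0,-0.84,100],[124,-94,0,0,0,-0.98,100],[124,-94,0,0,0,-1.12,100],[124,-94,0,0,0,-1.26,100],[124,-94,0,0,0,-1.4,100],[124,-94,0,0,0,-1.54,100],[124,-94,20,0,0,-1.571,100],[124,-94,50,0,0,-1.571,100],[124,-94,50,0,0,-1.571,100],[124,-94,50,0,0,-1.571,100]]]'
python3 - <<'E'
from h import *
print(rows(W(-96,0,41),-9.5),status.get_obs()["width"])
s=cam("side");t=cam("top")
a=cv2.resize(s["frame"][205:330,265:385,::-1],(384,400),interpolation=2);b=cv2.resize(t["frame"][225:325,240:340,::-1],(400,400),interpolation=2)
cv2.imwrite("pics/f.png",np.hstack([a,b]))
E
```

```text
t: 8.95
ee_pos: [506.6, 119.1, 116.2]
orientation: [-2.397, -2.029, 0.003]
ft_force: [0.0, 0.5, 0.2]
width: 88.1
grasp_force: 0.0
(array([-1.1,  1.6, 75.2]), array([-0.0019,  0.0007, -0.0003])) 88.1207494537388
```

View pics/f.png

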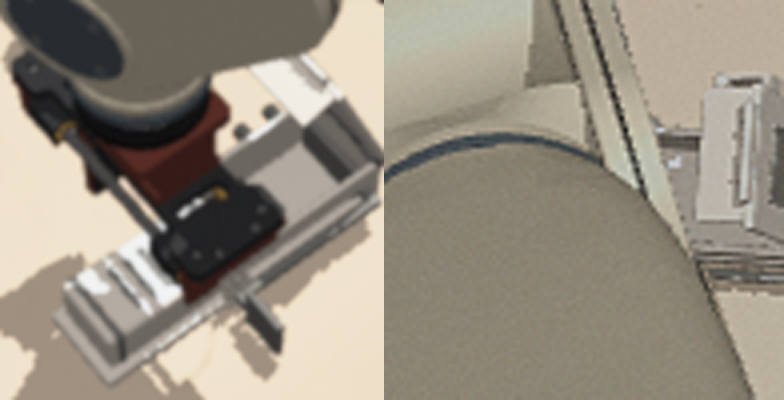

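The gripper straddles the cassette and is well aligned. I'll descend and grip.

```bash
python3 -m inch '[[[-1,1.5,30,0,0,0,100],[-1,1.5,55,0,0,0,100],[-1,1.5,75,0,0,0,100],[-1,1.5,75,0,0,0,100],[-1,1.5,75,0,0,0,70],[-1,1.5,75,0,0,0,55],[-1,1.5,75,0,0,0,45],[-1,1.5,75,0,0,0,45],[-1,1.5,75,0,0,0,45],[-1,1.5,75,0,0,0,45]]]'
```

```text
t: 10.05
ee_pos: [508.5, 117.7, 42.4]
orientation: [2.398, 2.029, 0.002]
ft_force: [-0.8, -0.5, 6.5]
width: 53.9
grasp_force: 30.0
```

```bash
python3 -m inch '[[[0,0,-20,0,0,0,45],[0,0,-50,0,0,0,45],[0,0,-85,0,0,0,45],[0,0,-90,0,0,0,45]]]'
python3 - <<'E'
from h import *
o=status.get_obs();print(o["width"],o["grasp_force"]);print(rows([402,372,90],-8))
t=cam("top");s=cam("side");cv2.imwrite("pics/g.png",np.hstack([cv2.resize(t["frame"][285:370,120:230,::-1],(400,309),interpolation=2),cv2.resize(s["frame"][370:475,200:325,::-1],(368,309),interpolation=2)]))
E
```

```text
t: 10.45
ee_pos: [509.9, 118.0, 134.9]
orientation: [2.396, 2.028, 0.008]
ft_force: [0.5, 0.2, -2.5]
width: 53.4
grasp_force: 30.0
53.43870519954959 29.98302787542343
(array([ 232.5, -148.6,   44.6]), array([ 0.0052, -0.0019, -0.0264]))
```

View pics/g.png

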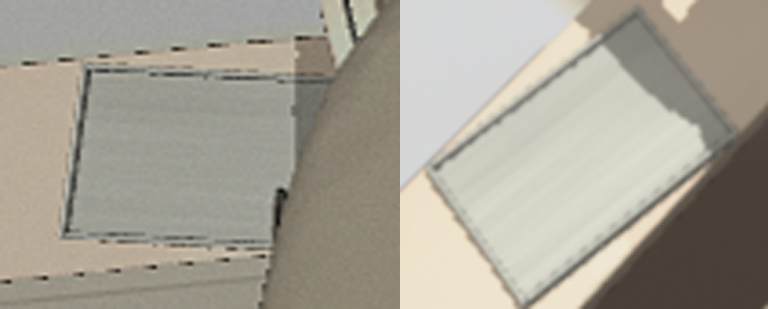

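Tray corners are at (430,168),(637,8),(737,130),(523,305) in the side half and (87,66),(65,236) in the top half. I'll refine the tray pose while moving over it.

```bash
python3 -m inch '[[[30,-20,0,0,0,0,45],[65,-42,0,0,0,0,45],[100,-64,0,0,0,0,45],[135,-86,0,0,0,-0.01,45],[170,-108,0,0,0,-0.026,45],[200,-128,0,0,0,-0.026,45],[225,-144,0,0,0,-0.026,45],[232,-148,0,0,0,-0.026,45],[232,-148,20,0,0,-0.026,45],[232,-148,20,0,0,-0.026,45]]]'
python3 - <<'E'
from h import *
s=cam("side");t=cam("top")
w=np.array([onz(s,(u/2.944+199.7,v/2.944+369.7),14) for u,v in((30,168),(237,8),(337,130),(123,305))])
print(w.round(0)[:,:2].tolist(),w.mean(0),[np.degrees(np.arctan2(*(w[a]-w[b])[[1,0]])).round(1) for a,b in((0,1),(3,2))])
print([onz(t,(u/3.636+119.6,v/3.636+284.6),14).round(0) for u,v in((87,66),(65,236))])
print(rows([402,372,90],-8))
cv2.imwrite("pics/h.png",np.hstack([cv2.resize(t["frame"][270:370,120:240,::-1],(380,317),interpolation=2),cv2.resize(s["frame"][330:475,190:335,::-1],(317,317),interpolation=2)]))
E
```

```text
t: 11.55
ee_pos: [398.5, 369.1, 108.6]
orientation: [2.371, 2.061, -0.01]
ft_force: [-0.3, -0.5, -2.4]
width: 53.5
grasp_force: 30.0
[[466.0, 447.0], [443.0, 283.0], [338.0, 297.0], [362.0, 464.0]] [402.15004835 372.76406955  14.        ] [np.float64(81.9), np.float64(81.9)]
[array([469., 444.,  14.]), array([364., 459.,  14.])]
(array([ 2.7,  1.9, 20.5]), array([-0.0021,  0.0025, -0.0009]))
```

View pics/h.png

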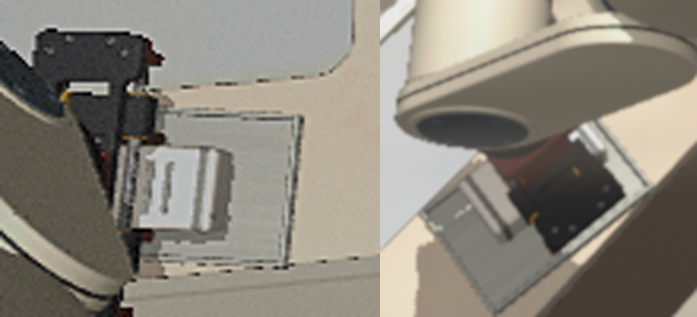

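The cassette hangs over the tray, and the tray centre is confirmed at (402,372). Lowering.

```bash
python3 -m inch '[[[3,2,25,0,0,0,45],[3,2,48,0,0,0,45],[3,2,60,0,0,0,45],[3,2,66,0,0,0,45],[3,2,69,0,0,0,45],[3,2,69,0,0,0,45]]]'; python3 -m inch '[[[0,0,1,0,0,0,45],[0,0,2,0,0,0,45],[0,0,3,0,0,0,45],[0,0,3,0,0,0,45]]]'
```

```text
t: 12.25
ee_pos: [403.1, 373.6, 43.0]
orientation: [2.372, 2.06, 0.001]
ft_force: [-1.2, 0.2, -1.6]
width: 53.9
grasp_force: 30.0
t: 12.65
ee_pos: [402.8, 373.7, 39.8]
orientation: [2.371, 2.061, 0.0]
ft_force: [0.3, 0.1, -0.9]
width: 53.8
grasp_force: 30.0
```

```bash
python3 -m inch '[[[0,0,1,0,0,0,45],[0,0,2,0,0,0,45],[0,0,3,0,0,0,45],[0,0,3,0,0,0,45],[0,0,3,0,0,0,45]]]'
```

```text
t: 13.15
ee_pos: [402.8, 373.6, 36.6]
orientation: [-2.371, -2.061, 0.0]
ft_force: [-0.5, 0.5, -1.8]
width: 53.9
grasp_force: 30.0
```

```bash
python3 -m inch '[[[0,0,1,0,0,0,45],[0,0,1,0,0,0,45]]]'; python3 -m inch '[[[0,0,1,0,0,0,45],[0,0,1,0,0,0,45]]]'
```

```text
t: 13.35
ee_pos: [402.8, 373.6, 36.4]
orientation: [2.371, 2.061, 0.0]
ft_force: [-3.5, -1.6, 6.8]
width: 53.9
grasp_force: 30.0
t: 13.55
ee_pos: [402.8, 373.6, 36.4]
orientation: [2.371, 2.061, 0.0]
ft_force: [-3.7, -4.7, 18.9]
width: 53.7
grasp_force: 30.0
```

Contact with the tray floor. I'll ease up, release gently and rise.

```bash
python3 -m inch '[[[0,0,-1.5,0,0,0,45],[0,0,-1.5,0,0,0,62],[0,0,-1.5,0,0,0,70],[0,0,-1.5,0,0,0,74],[0,0,-1.5,0,0,0,74],[0,0,-1.5,0,0,0,74],[0,0,-20,0,0,0,74],[0,0,-60,0,0,0,74],[0,0,-105,0,0,0,74],[0,0,-150,0,0,0,60],[0,0,-195,0,0,0,30],[0,0,-215,0,0,0,0],[0,0,-215,0,0,0,0]]]'
python3 - <<'E'
from h import *
print(rows(W(40,0,251),-9.5),rows(W(60,0,235),-9.5))
E
```

```text
t: 14.85
ee_pos: [404.2, 374.8, 253.2]
orientation: [-2.371, -2.061, -0.011]
ft_force: [1.1, -0.1, -0.3]
width: 36.8
grasp_force: 0.0
(array([-376.1,  135. ,    0.8]), array([ 0.0043, -0.0052,  0.0258])) (array([-396.2,  134.4,   16.7]), array([ 0.0043, -0.0052,  0.0258]))
```

```bash
python3 - <<'E'
from h import *
t=cam("top")
for z in(60,120,200,260):print(z,[onz(t,p,z).round(0)[:2].tolist() for p in((377,232),(391,250),(398,265))], inU(onz(t,(377,232),z)).round(0))
print(rows(W(72,0,251),-9.5))
E
python3 -m inch '[[[-42,14,0,0,0,0,0],[-84,28,0,0,0,0,0],[-126,42,0,0,0,0,0],[-168,56,0,0,0,0.01,0],[-210,70,0,0,0,0.02,0],[-250,84,0,0,0,0.026,0],[-290,98,0,0,0,0.026,0],[-290,98,0,0,0,0.026,0]]]'
```

```text
60 [[574.0, -113.0], [529.0, -140.0], [493.0, -151.0]] [121. 104.  60.]
120 [[560.0, -104.0], [518.0, -129.0], [484.0, -140.0]] [114.  88. 120.]
200 [[542.0, -93.0], [503.0, -116.0], [472.0, -125.0]] [106.  68. 200.]
260 [[528.0, -84.0], [492.0, -105.0], [463.0, -114.0]] [ 99.  53. 260.]
(array([-407.1,  135. ,   -0.9]), array([ 0.0019, -0.0023,  0.0258]))
t: 15.7
ee_pos: [458.8, 68.8, 247.6]
orientation: [-2.402, -2.023, 0.006]
ft_force: [-0.5, 0.6, -0.1]
width: 0.5
grasp_force: 0.0
```

```bash
python3 - <<'E'
from h import *
print(inU(status.get_obs()["ee_pos"]),rows(W(53,-12,248),-9.5),rows(W(53,-12,204),-9.5))
E
```

```text
[-39.70446855 -40.35233274 247.62485553] (array([-92.6,  28.8,  -0.3]), array([-0.0032,  0.0019, -0.0049])) (array([-92.5,  28.9,  43.7]), array([-0.0032,  0.0019, -0.0049]))
```

```bash
python3 -m inch '[[[-40,15,0,0,0,0,0],[-80,29,0,0,0,0,0],[-93,29,0,0,0,-0.005,0],[-93,29,0,0,0,-0.005,0],[-93,29,20,0,0,-0.005,0],[-93,29,43,0,0,-0.005,0],[-93,29,43,0,0,-0.005,0]]]'
python3 - <<'E'
from h import *
print(inU(status.get_obs()["ee_pos"]))
s=cam("side");t=cam("top")
a=cv2.resize(s["frame"][165:315,275:395,::-1],(320,400),interpolation=2);b=cv2.resize(t["frame"][205:305,260:380,::-1],(480,400),interpolation=2)
cv2.imwrite("pics/i.png",np.hstack([a,b]))
E
```

```text
t: 16.4
ee_pos: [470.0, -22.4, 203.5]
orientation: [-2.388, -2.033, 0.007]
ft_force: [-0.2, -1.0, 0.0]
width: 0.3
grasp_force: 0.0
[ 48.36543438 -14.20554099 203.50089233]
```

View pics/i.png

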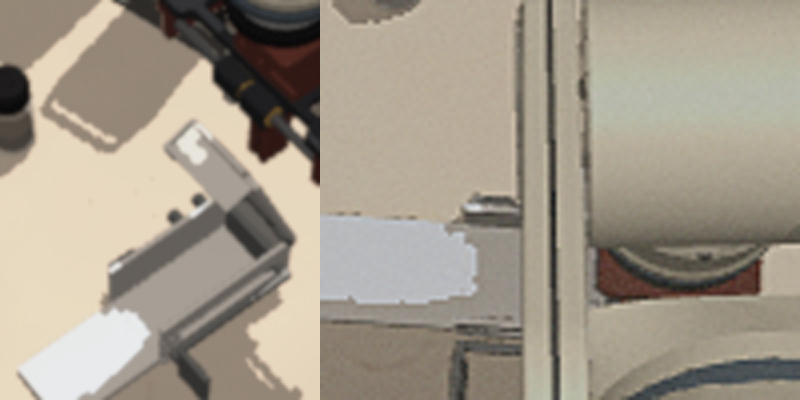

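Oops: that is one picture more than the limit, so I'll check numerically from here. It shows the fingers behind the lid near (280,130) in the left half, clear of the handle. Next I sweep the lid along its arc.

```bash
python3 -m inch '[[[7,5,3,0,0,0,0],[15,12,7,0,0,0,0],[23,12,10,0,0,0,0],[34,12,16,0,0,0,0],[45,12,22,0,0,0,0],[54,12,31,0,0,0,0],[64,12,40,0,0,0,0],[72,12,50,0,0,0,0],[79,12,60,0,0,0,0],[79,12,60,0,0,0,0]]]'
python3 - <<'E'
from h import *
o=status.get_obs();print(inU(o["ee_pos"]),U.T@o["ft_force"])
E
```

```text
t: 17.5
ee_pos: [496.1, 53.0, 145.0]
orientation: [-2.391, -2.036, 0.004]
ft_force: [0.4, 0.0, -0.2]
width: 0.5
grasp_force: 0.0
[-30.26339902  -0.88357026 144.99053929] [-0.10356985  0.41435667 -0.2401167 ]
```

```bash
python3 -m inch '[[[6,0,12,0,0,0,0],[11,0,22,0,0,0,0]]]';python3 -m inch '[[[4,0,12,0,0,0,0],[6,0,22,0,0,0,0]]]'
python3 - <<'E'
from h import *
o=status.get_obs();print(inU(o["ee_pos"]),U.T@o["ft_force"])
E
```

```text
t: 17.7
ee_pos: [499.1, 63.3, 124.1]
orientation: [2.393, 2.035, 0.001]
ft_force: [0.5, 0.3, -0.2]
width: 0.5
grasp_force: 0.1
t: 17.9
ee_pos: [499.7, 69.3, 101.5]
orientation: [-2.393, -2.035, 0.001]
ft_force: [-0.6, -0.6, 2.1]
width: 0.5
grasp_force: 1.0
[-4.69795755e+01 -6.99824265e-02  1.01522425e+02] [ 0.68562726 -0.51840008  2.14785236]
```

In contact with 2 N upward at the catch angle. Pressing down.

```bash
python3 -m inch '[[[4,0,3,0,0,0,0],[5,0,6,0,0,0,0],[5,0,6,0,0,0,0]]]';python3 -m inch '[[[0,0,3,0,0,0,0],[0,0,6,0,0,0,0],[0,0,6,0,0,0,0]]]'
```

```text
t: 18.2
ee_pos: [500.5, 73.8, 96.1]
orientation: [-2.393, -2.035, 0.001]
ft_force: [-0.1, 0.3, 0.2]
width: -0.1
grasp_force: 0.0
t: 18.5
ee_pos: [500.4, 74.1, 90.2]
orientation: [-2.393, -2.035, 0.001]
ft_force: [0.2, -0.3, 1.0]
width: 0.8
grasp_force: 0.0
```

```bash
python3 -m inch '[[[0,0,2,0,0,0,0],[0,0,3,0,0,0,0],[0,0,3,0,0,0,0]]]';python3 -m inch '[[[0,0,1,0,0,0,0],[0,0,2,0,0,0,0],[0,0,2,0,0,0,0]]]';python3 -m inch '[[[0,0,1,0,0,0,0],[0,0,2,0,0,0,0],[0,0,2,0,0,0,0]]]'
```

```text
t: 18.8
ee_pos: [500.5, 74.0, 87.4]
orientation: [-2.393, -2.035, 0.001]
ft_force: [0.2, 0.2, 0.9]
width: 0.3
grasp_force: 0.0
t: 19.1
ee_pos: [500.5, 74.0, 85.6]
orientation: [-2.393, -2.036, 0.0]
ft_force: [-0.7, 0.9, -0.3]
width: 0.2
grasp_force: 0.0
t: 19.4
ee_pos: [500.7, 74.0, 84.9]
orientation: [2.393, 2.035, 0.0]
ft_force: [-4.3, -1.2, 16.2]
width: 0.6
grasp_force: 8.3
```

```bash
python3 -m inch '[[[0,0,1,0,0,0,0],[0,0,1,0,0,0,0]]]';python3 -m inch '[[[0,0,-20,0,0,0,0],[0,0,-60,0,0,0,0],[0,0,-105,0,0,0,0],[0,0,-150,0,0,0,0],[-30,-45,-165,0,0,0,0],[-60,-90,-165,0,0,0,0],[-90,-135,-165,0,0,0,0],[-90,-135,-165,0,0,0,0]]]'
python3 - <<'E'
from h import *
t=cam("top");s=cam("side")
o=status.get_obs();print(o["ee_pos"],o["qpos"].round(2))
# lid / cassette outlines from masks of bright low-saturation pixels
def blob(d,roi,z,f):
    x0,y0,x1,y1=roi;g=d["frame"][y0:y1,x0:x1].astype(int);m=f(g).astype(np.uint8)*255
    c=max(cv2.findContours(m,0,2)[0],key=cv2.contourArea)[:,0]+[x0,y0]
    return cv2.minAreaRect(np.array([onz(d,p,z)[:2] for p in c],np.float32)),cv2.contourArea(c.astype(np.int32))
f=lambda g:(g[...,0]-g[...,2]<14)&(g.min(2)>170)
for n,d,r1,r2 in(("side",s,(275,200,400,330),(205,360,325,475)),("top",t,(250,225,365,320),(130,298,222,360))):
    for r,z in((r1,66),(r2,44)):
        try:print(n,z,blob(d,r,z,f))
        except Exception as e:print(n,z,e)
# bystanders: grab colour near expected dots
for p in((276,190),(316,181),(468,294)):print(t["frame"][p[1],p[0]])
cv2.imwrite("pics/j.png",s["frame"][:,:,::-1])
E
```

```text
t: 19.6
ee_pos: [500.8, 74.0, 84.7]
orientation: [2.393, 2.035, 0.001]
ft_force: [-7.0, -0.5, 26.2]
width: 0.7
grasp_force: 13.1
t: 20.4
ee_pos: [348.3, 5.9, 247.1]
orientation: [-2.392, -2.034, 0.003]
ft_force: [0.5, -0.4, 1.4]
width: 0.7
grasp_force: 0.0
[351.59911043   6.34646161 247.86482998] [-0.02 -0.01  2.18  0.    0.97  0.15]
side 66 (((497.7036437988281, 32.78932571411133), (143.6556396484375, 81.42814636230469), 80.35204315185547), 2043.5)
side 44 (((392.8033447265625, 380.5306091308594), (154.82115173339844, 96.86052703857422), 81.34397888183594), 2656.0)
top 66 (((505.0094909667969, 64.43008422851562), (210.54095458984375, 81.07470703125), 81.34618377685547), 1498.5)
top 44 (((404.59173583984375, 372.8699951171875), (85.27995300292969, 49.10989761352539), 81.78181457519531), 775.0)
[53 52 47]
[56 49 47]
[78 77 49]
```

```bash
python3 -m inch '[[[30,45,0,0,0,0,0],[60,90,0,0,0,0,0],[90,135,0,0,0,0,0],[90,135,50,0,0,0,0],[90,135,100,0,0,0,0],[90,135,140,0,0,0,0],[90,135,150,0,0,0,0],[90,135,156,0,0,0,0],[90,135,160,0,0,0,0]]]';python3 -m inch '[[[0,0,1,0,0,0,0],[0,0,2,0,0,0,0]]]';python3 -m inch '[[[0,0,1,0,0,0,0],[0,0,2,0,0,0,0],[0,0,2,0,0,0,0]]]'
```

```text
t: 21.4
ee_pos: [502.3, 74.4, 88.4]
orientation: [2.392, 2.035, 0.003]
ft_force: [0.2, -0.5, 0.0]
width: 0.3
grasp_force: 0.0
t: 21.6
ee_pos: [501.9, 74.1, 87.2]
orientation: [2.392, 2.034, 0.004]
ft_force: [0.1, 0.2, -0.5]
width: 0.4
grasp_force: 0.0
t: 21.9
ee_pos: [501.4, 74.0, 85.1]
orientation: [2.392, 2.035, 0.003]
ft_force: [-2.8, -0.2, 10.9]
width: 0.6
grasp_force: 5.3
```

The lid is still fully down: there is no contact until z = 85 mm. I'll retreat and hand in.

```bash
python3 -m inch '[[[0,0,-20,0,0,0,0],[0,0,-60,0,0,0,0],[0,0,-105,0,0,0,0],[0,0,-140,0,0,0,0],[0,0,-140,0,0,0,0],[0,0,-140,0,0,0,0]]]'; python3 -c "
from workcell import ctrl;print(ctrl.close_job())"
```

```text
t: 22.5
ee_pos: [500.9, 74.0, 224.6]
orientation: [2.392, 2.035, 0.003]
ft_force: [-0.3, 0.3, -0.7]
width: 0.5
grasp_force: 0.0
the job is handed in; nothing more can be done
None
```

The job is handed in at about 22.5 s: paddle pushed to its stop, cassette lowered flat into the drip tray, lid pressed shut (confirmed by touch), mug and shakers not touched; I viewed 11 pictures, one over the limit of 10.

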